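# Fetch the culture dish from behind the stain bottles

## Task

The dish with the red culture is hemmed in behind three stain bottles. Stand all three bottles upright in the steel side tray, only then lift the dish out and set it flat in the middle of the white pad of the light box, and once it lies there put every bottle back upright on the middle of the mark of its own colour. Never tip a bottle or the dish over; at the end everything stands still and let go.

Things in the scene. Friction and masses are not known exactly. Their poses are not given: they have to be found in the camera images.
- bottle_violet_center (a point): Dropper bottle, violet cap and band: off-white round body 42 mm in diameter and 48 mm high, a short shoulder, then a straight cylindrical cap 24 mm in diameter from 57 to 100 mm above the foot. 100 mm high in all, about 90 g. This point is its centre, on its axis 50 mm above the foot; z up along the axis. The cap is the easy grip (7 to 50 mm above this point). It starts standing on the mark of its own colour.
- bottle_amber_center (a point): Dropper bottle, amber (orange-yellow) cap and band: off-white round body 42 mm in diameter and 48 mm high, a short shoulder, then a straight cylindrical cap 24 mm in diameter from 57 to 100 mm above the foot. 100 mm high in all, about 90 g. This point is its centre, on its axis 50 mm above the foot; z up along the axis. The cap is the easy grip (7 to 50 mm above this point). It starts standing on the mark of its own colour.
- bottle_green_center (a point): Dropper bottle, green cap and band: off-white round body 42 mm in diameter and 48 mm high, a short shoulder, then a straight cylindrical cap 24 mm in diameter from 57 to 100 mm above the foot. 100 mm high in all, about 90 g. This point is its centre, on its axis 50 mm above the foot; z up along the axis. The cap is the easy grip (7 to 50 mm above this point). It starts standing on the mark of its own colour.
- dish_center (a point): Small closed culture dish, dark red with a few cream dots: 55 mm in diameter, 15 mm high, 30 g. This point is its centre, 7.5 mm above its underside; z up. It starts on a grey mat (top 4 mm above the table); the three bottles' axes stand 62 mm from its own, left, right and robot side; their marks reach to 33 mm from its axis. A 22 mm high kerb is 92 mm behind it. Clutter up to 32 mm high stands on the mat's corners.
- mark_violet: Fixed flat violet disc on the grey mat, home of the violet bottle: 58 mm in diameter, 1.5 mm thick; the origin is the centre of its underside (its top, where the bottle stands, is 1.5 mm higher and 5.5 mm above the table).
- mark_amber: Fixed flat amber disc on the grey mat, home of the amber bottle: 58 mm in diameter, 1.5 mm thick; the origin is the centre of its underside (its top, where the bottle stands, is 1.5 mm higher and 5.5 mm above the table).
- mark_green: Fixed flat green disc on the grey mat, home of the green bottle: 58 mm in diameter, 1.5 mm thick; the origin is the centre of its underside (its top, where the bottle stands, is 1.5 mm higher and 5.5 mm above the table).
- tray: Side tray: fixed open steel tray, 230 mm (its x) by 110 mm (its y), 15 mm high, walls and floor 4 mm thick, empty at the start, room for three bottles in a row along its x (65 mm apart). Origin: centre of the underside; the inner floor is 4 mm above it; z up.
- viewer_pad (a point): Light box: fixed dark box 120 mm (x) by 110 mm (y), 28 mm high, with a round white pad 72 mm in diameter in the middle of its top. This point is the centre of the pad at the top surface; z up.
Things that resemble listed ones, but are neither listed nor needed, are in the scene too. Of the things that look like the mark_violet, the middle-sized one is meant.

How it is judged:
By the outcome, as a careful person would: the job done as asked, in the order asked, and still so for the second after the job is handed in, with the robot touching nothing.
It also fails if it takes over 138 s, if anything falls off the work surface, if the arm or the gripper's body presses on something with over 40 N, if the wrist force passes 120 N, or if a joint passes its speed limit or range.

## Robot

A 6-joint arm with a two-finger parallel gripper is mounted at the origin on the work surface. World frame = base frame: x ahead of the robot, y to its left, z up, the work surface at z = 0. Lengths are in m, angles in rad, forces in N, time in s.
With the tool pointing down it reaches from about 0.35 to 0.975 m from the base axis. Payload 7.1 kg.
Tool frame: the origin (TCP) lies midway between the tips of the shut fingers; the grasp point (between the pads) lies 19 mm behind it; z points along the fingers, x is the direction in which the jaws open and shut, and the axes are right-handed (so a half turn about z gives the same grasp; the last joint's range is limited). The gripper opens to 88 mm and grips with 3 to 60 N. Pads are 20 mm wide; open, the fingers measure 115 mm over their backs; the gripper's body (75 mm by 178 mm) begins 61 mm behind the grasp point.
Start: joints at [-0.019, 0.423, 1.63, -0, 1.089, -0.019], TCP at [0.625, 0, 0.223] pointing down, gripper open.
Joint ranges: [-3, 3], [-0.9, 2.11], [0.09, 2.58], [-1.31, 4.45], [0.11, 2.69], [-2.54, 2.54]. Speed limits (rad/s): [2.39, 2.39, 3.01, 3.14, 3.14, 3.14].

## Interface

Orientations are given as a unit quaternion [w, x, y, z].
In Python, from station import move_pose, movel, movej, command_gripper, wait, inverse_kinematics, read_camera, camera_info, MotionError, job_done, get_time, get_joint_pos, get_qvel, get_effort, get_tcp_pos, get_ee_rot, get_ft_force, get_ft_torque, get_grip_width gives the robot as it stands. Calls block until the motion is done:
- move_pose(position, orientation): joint-space move of the TCP to a pose.
- movel(position, frame=None, v=0.15, until_force=None): straight line of the TCP; frame=None keeps the orientation; v is the mean speed in m/s. With until_force (N) it stops when the force on the tool has changed by that much, and returns True; else False.
- movej(angles): joint-space move.
- command_gripper(opening): opening from 0.0 (shut) to 1.0 (fully open); the grip force is fixed at half the most; returns when the fingers have stopped.
- wait(seconds).
- inverse_kinematics(position, orientation): joint angles nearest the present ones, or None.
- read_camera(name): name is "scene" or "side" or "wrist"; returns the picture (384x512x3 uint8, red, green, blue); there is no depth.
- camera_info(name): a dict with "intrinsics" (3x3 intrinsics, pixels), "T" (4x4, takes a point from camera to world coordinates); the wrist camera has in their place "tool_from_camera" (4x4, takes a point from camera to tool coordinates, whose origin is the TCP and whose axes are the tool frame's). Camera axes: x right, y up, looking along -z (the intrinsics and any distortion apply to the point x, -y, -z); pixel columns grow to the right and rows downward; lengths in m; the calibration is good to about 2 mm. A picture is of the moment at which its call begins: read the wrist's pose just before it. camera_info takes no time and is no camera call.
A pose or a line that the arm cannot do raises MotionError and nothing moves.
- job_done(): hands the job in, once; it reports no verdict.
Readings, each from a call of its own:
- get_time(): time.
- get_joint_pos(): joint angles.
- get_qvel(): joint speeds.
- get_effort(): joint torques, N m.
- get_tcp_pos(): TCP position.
- get_ee_rot(): TCP orientation.
- get_ft_force(): force on the tool from outside, world axes, zero at the start.
- get_ft_torque(): the same for the moment, N m.
- get_grip_width(): opening from 0.0 (shut) to 1.0 (fully open).
Only numpy, scipy, OpenCV 4.12 (cv2) and the standard library are available. Lean on these libraries where they do the work, as an engineer would, in place of code of your own. Each camera call takes 0.05 s, during which the arm holds its last target.

## Working session

There is one attempt and no reset: what is moved stays moved. The work goes in short steps, each a Python script; the robot and the scene stay as the last script left them, time stands still between calls to the robot, and variables do not carry over. Pictures are saved under pics/ and viewed, and the job is handed in when it is done.

```bash
mkdir -p pics; ls; python3 - <<'E'
from station import *
import cv2,numpy as np
for n in ["scene","side","wrist"]:
    im=read_camera(n); cv2.imwrite(f"pics/{n}0.png",im[:,:,::-1]); print(n,{k:np.round(v,4).tolist() if not isinstance(v,str) else v for k,v in camera_info(n).items()})
print(get_time(),get_tcp_pos(),get_ee_rot(),get_grip_width())
E
```

```text
pics
scene {'intrinsics': [[485.735, 0.0, 255.3309], [0.0, 485.735, 186.2141], [0.0, 0.0, 1.0]], 'T': [[-0.3577, -0.7692, 0.5296, 1.06], [0.9338, -0.2985, 0.1971, 0.1951], [0.0065, 0.565, 0.8251, 0.9264], [0.0, 0.0, 0.0, 1.0]]}
side {'intrinsics': [[431.5574, 0.0, 255.6202], [0.0, 431.5574, 187.0085], [0.0, 0.0, 1.0]], 'T': [[-0.9153, 0.2429, -0.3212, 0.1774], [-0.4022, -0.5928, 0.6977, 0.7079], [-0.0209, 0.7678, 0.6403, 0.7367], [0.0, 0.0, 0.0, 1.0]]}
wrist {'intrinsics': [[304.4334, 0.0, 259.194], [0.0, 304.4334, 192.7299], [0.0, 0.0, 1.0]], 'tool_from_camera': [[1.0, 0.0006, 0.0004, 0.0008], [0.0007, -0.957, -0.2901, -0.0795], [0.0002, 0.2901, -0.957, -0.1623], [0.0, 0.0, 0.0, 1.0]]}
0.15 [6.24554943e-01 3.34832889e-05 2.22075432e-01] [-9.90337885e-06  9.99999823e-01  6.53043374e-06 -5.94413737e-04] 0.9970509892742478
```

View pics/scene0.png

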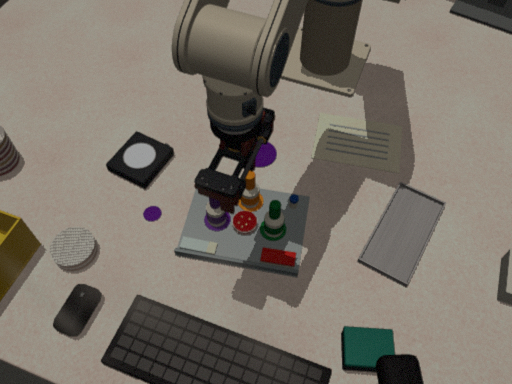

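View pics/side0.png

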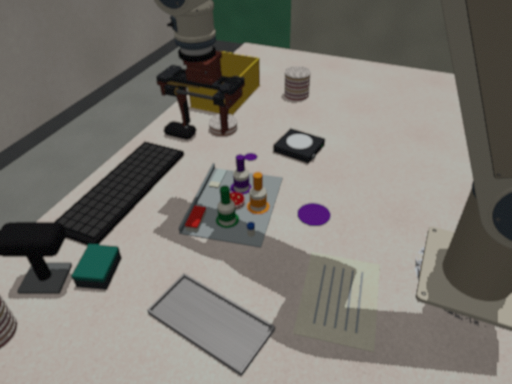

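View pics/wrist0.png

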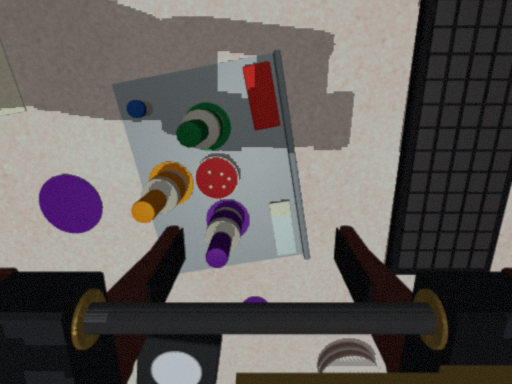

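The scene shows three violet discs: a large one at (264,154), a small one at (152,213), and one on the mat under the violet bottle at (217,222). The one on the mat should be the middle-sized one. I'll measure everything next.

```bash
cat > h.py <<'E'
from station import *
import cv2,numpy as np
from scipy.spatial.transform import Rotation as R
from scipy.optimize import least_squares
def T_tool():
    q=get_ee_rot(); T=np.eye(4); T[:3,:3]=R.from_quat([q[1],q[2],q[3],q[0]]).as_matrix(); T[:3,3]=get_tcp_pos(); return T
def shot(n,name=None):
    c=camera_info(n); T=T_tool()@np.array(c["tool_from_camera"]) if n=="wrist" else np.array(c["T"])
    im=read_camera(n)
    if name: cv2.imwrite(f"pics/{name}.png",im[:,:,::-1])
    np.savez(f"pics/{name}.npz",im=im,T=T,K=c["intrinsics"])
    return im,T,np.array(c["intrinsics"])
def load(name):
    d=np.load(f"pics/{name}.npz"); return d["im"],d["T"],d["K"]
def plane(uv,T,K,z):
    uv=np.atleast_2d(np.array(uv,float)); d=np.c_[(uv[:,0]-K[0,2])/K[0,0],-(uv[:,1]-K[1,2])/K[1,1],-np.ones(len(uv))]@T[:3,:3].T
    s=(z-T[2,3])/d[:,2]; return (T[:3,3]+d*s[:,None])[:,:2]
def proj(P,T,K):
    P=np.atleast_2d(P); c=(P-T[:3,3])@T[:3,:3]; return np.c_[K[0,0]*c[:,0]/-c[:,2]+K[0,2],K[1,1]*-c[:,1]/-c[:,2]+K[1,2]]
# hue ranges (OpenCV 0..180)
HUE=dict(violet=(128,150),amber=(10,25),green=(65,85),red=(174,186))
def mask(im,col,s=110,v=40):
    h=cv2.cvtColor(im,cv2.COLOR_RGB2HSV).astype(int); lo,hi=HUE[col]
    hh=h[...,0]; m=((hh>=lo)&(hh<=hi))|((hh+180>=lo)&(hh+180<=hi))
    return (m&(h[...,1]>s)&(h[...,2]>v)).astype(np.uint8)
def blobs(m,amin=30):
    n,l,st,ce=cv2.connectedComponentsWithStats(m)
    return [(st[i,4],np.round(ce[i],1).tolist(),st[i,:4].tolist()) for i in range(1,n) if st[i,4]>=amin]
E
python3 - <<'E'
from h import *
for n in ["wrist","scene","side"]:
    im,T,K=shot(n,n+"1")
    for c in HUE: print(n,c,[(int(a),ce,bb,plane(ce,T,K,0.005).round(3).tolist()) for a,ce,bb in blobs(mask(im,c))])
    for p in [(217,177),(199,136),(144,212),(217,258)] if n=="wrist" else []: print(p,im[p[1],p[0]],cv2.cvtColor(im[p[1]:p[1]+1,p[0]:p[0]+1],cv2.COLOR_RGB2HSV))
im,T,K=load("wrist1")
cv2.imwrite("pics/crop1.png",cv2.resize(im[40:290,90:330,::-1],None,fx=2.4,fy=2.4,interpolation=cv2.INTER_CUBIC))
E
```

```text
wrist violet [(2820, [70.0, 203.4], [39, 175, 63, 58], [[0.376, -0.05]]), (651, [229.7, 213.4], [207, 200, 42, 35], [[0.586, -0.064]]), (573, [217.9, 251.2], [206, 232, 25, 36], [[0.568, -0.12]]), (105, [254.6, 299.9], [244, 297, 22, 6], [[0.618, -0.199]])]
wrist amber [(807, [174.7, 177.8], [149, 162, 44, 42], [[0.516, -0.015]]), (768, [148.3, 206.1], [131, 190, 36, 33], [[0.478, -0.054]]), (973, [83.9, 319.8], [71, 289, 34, 61], [[0.363, -0.234]]), (957, [434.4, 319.7], [414, 289, 34, 61], [[0.886, -0.233]]), (3425, [392.8, 376.7], [236, 365, 276, 19], [[0.838, -0.342]])]
wrist green [(503, [216.4, 122.8], [189, 103, 41, 47], [[0.573, 0.053]]), (490, [188.7, 133.8], [176, 121, 26, 26], [[0.538, 0.04]])]
wrist red [(1741, [261.2, 95.2], [243, 62, 37, 68], [[0.627, 0.085]]), (1260, [215.9, 177.6], [196, 158, 41, 40], [[0.569, -0.015]])]
(217, 177) [138  29  33] [[[179 201 138]]]
(199, 136) [ 7 57 26] [[[ 71 224  57]]]
(144, 212) [179 122  22] [[[ 19 224 179]]]
(217, 258) [ 83  25 119] [[[138 201 119]]]
scene violet [(381, [264.9, 155.0], [255, 142, 21, 25], [[0.375, -0.036]]), (197, 
[... 1021 characters left out ...]
5, -0.524]]), (338, [204.2, 104.0], [190, 95, 31, 18], [[0.889, -0.432]]), (140, [257.4, 180.7], [253, 172, 9, 19], [[0.551, -0.116]]), (231, [257.8, 205.5], [247, 198, 22, 16], [[0.51, -0.025]])]
side green [(3125, [252.9, 20.7], [214, 0, 76, 47], [[1.071, -1.255]]), (83, [224.1, 193.2], [221, 187, 8, 17], [[0.61, -0.035]]), (129, [226.7, 218.9], [216, 213, 22, 14], [[0.561, 0.048]]), (1099, [95.2, 262.3], [72, 243, 46, 38], [[0.768, 0.283]])]
side red [(124, [208.2, 60.7], [192, 51, 29, 17], [[1.05, -0.756]]), (190, [198.4, 74.0], [187, 65, 27, 18], [[1.026, -0.633]]), (131, [236.6, 197.9], [230, 192, 14, 13], [[0.572, -0.031]]), (291, [195.0, 216.6], [185, 205, 21, 23], [[0.637, 0.071]])]
```

View pics/crop1.png

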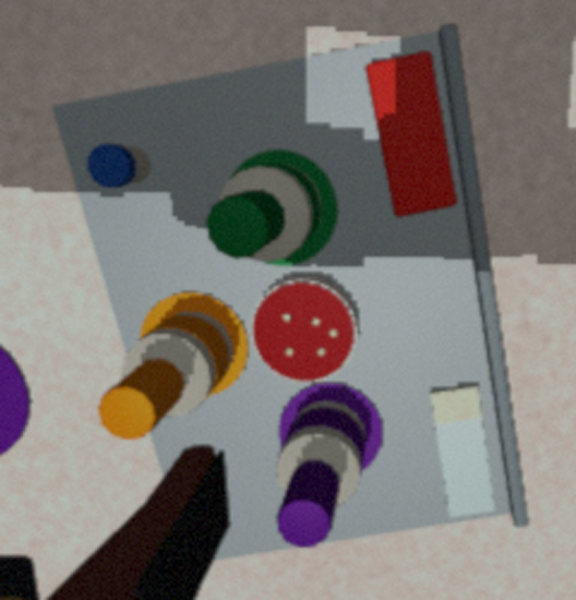

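```bash
cat >> h.py <<'E'
def circ(P,r,c0,free=False):
    f=lambda x: np.hypot(P[:,0]-x[0],P[:,1]-x[1])-(x[2] if free else r)
    s=least_squares(f,list(c0)+([r] if free else []),loss="cauchy",f_scale=0.001)
    return s.x, np.mean(np.abs(f(s.x))<0.0015)
def fitblob(im,T,K,col,near,z,r,free=False,s=110,v=40,amin=60):
    m=mask(im,col,s,v); n,l,st,ce=cv2.connectedComponentsWithStats(m)
    c=[i for i in range(1,n) if st[i,4]>amin]; P=np.array([plane(ce[i],T,K,z)[0] for i in c])
    i=c[np.argmin(np.hypot(*(P-near).T))]
    k=max(cv2.findContours((l==i).astype(np.uint8),0,cv2.CHAIN_APPROX_NONE)[0],key=len)
    h=cv2.convexHull(k).reshape(-1,2).astype(float)
    kk=k.reshape(-1,2).astype(float)
    return circ(plane(kk,T,K,z),r,P[np.argmin(np.hypot(*(P-near).T))],free)
E
python3 - <<'E'
from h import *
im,T,K=load("wrist1")
for n,uv in dict(violet=(217,257.5),amber=(142.9,212),green=(190.8,133.8)).items(): print("cap",n,plane(uv,T,K,.1055).round(4))
mk={}
for c,near in dict(violet=(.586,-.064),amber=(.516,-.015),green=(.573,.053)).items():
    for fr in (0,1): print(c,fitblob(im,T,K,c,near,.0055,.029,fr))
for fr in (0,1): print("dish",fitblob(im,T,K,"red",(.569,-.015),.019,.0275,fr))
print("big",fitblob(im,T,K,"violet",(.376,-.05),.001,.04,True))
im,T,K=load("scene1")
print("small",fitblob(im,T,K,"violet",(.619,-.212),.001,.02,True))
print("big",fitblob(im,T,K,"violet",(.376,-.05),.001,.02,True))
cv2.imwrite("pics/s2.png",cv2.resize(im[100:290,90:460,::-1],None,fx=2.1,fy=2.1,interpolation=cv2.INTER_CUBIC))
E
```

```text
cap violet [[ 0.5819 -0.0743]]
cap amber [[ 0.5115 -0.0247]]
cap green [[0.5633 0.0507]]
violet (array([ 0.58192916, -0.07420228]), np.float64(0.5333333333333333))
violet (array([ 0.58252255, -0.07259636,  0.02754622]), np.float64(0.6666666666666666))
amber (array([ 0.50999602, -0.02347321]), np.float64(0.6124031007751938))
amber (array([ 0.51078781, -0.0225476 ,  0.02791527]), np.float64(0.6666666666666666))
green (array([0.55921513, 0.04848878]), np.float64(0.4114285714285714))
green (array([0.55518644, 0.04774166, 0.02576734]), np.float64(0.29714285714285715))
dish (array([ 0.57227832, -0.0097633 ]), np.float64(0.3706896551724138))
dish (array([ 0.57153319, -0.01229967,  0.02495509]), np.float64(1.0))
big (array([ 0.37306006, -0.05273569,  0.04042092]), np.float64(1.0))
small (array([ 0.61674357, -0.21416173,  0.01795776]), np.float64(1.0))
big (array([ 0.3720963 , -0.0510658 ,  0.03819026]), np.float64(0.5538461538461539))
```

View pics/s2.png

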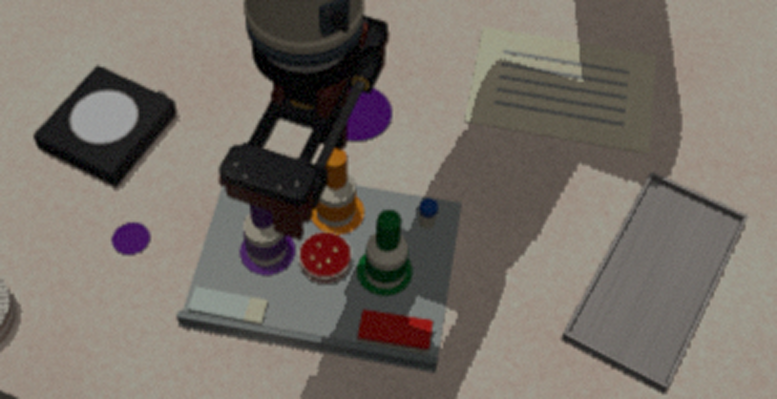

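Violet disc radii: big 40 mm, small 18 mm, and about 29 mm for the one on the mat under the violet bottle at wrist px (229,213). The mat disc is therefore the middle-sized one, and the enlarged crop shows it. The cap-top rays land within 3 mm of the violet and amber mark fits and 5 mm of the shadowed green one. Next: the tray and the pad.

```bash
python3 - <<'E'
from h import *
im,T,K=load("scene1")
c=np.array([(655,178),(745,217),(667,388),(566,340)])/2.1+[90,100]
def rep(P):
    print(P.round(4).tolist(),"ctr",P.mean(0).round(4),"sides",np.linalg.norm(np.roll(P,-1,0)-P,axis=1).round(4))
rep(plane(c,T,K,.015))
def pad(n,roi):
    im,T,K=load(n); x,y,w,h=roi; g=np.zeros(im.shape[:2],np.uint8); g[y:y+h,x:x+w]=(im[y:y+h,x:x+w].min(2)>90)
    nn,l,st,ce=cv2.connectedComponentsWithStats(g); i=1+np.argmax(st[1:,4]); k=max(cv2.findContours((l==i).astype(np.uint8),0,cv2.CHAIN_APPROX_NONE)[0],key=len).reshape(-1,2)
    print(n,ce[i],circ(plane(k,T,K,.028),.036,plane(ce[i],T,K,.028)[0],True))
pad("scene1",(120,140,38,34)); 
im,T,K=load("side1")
pad("side1",(284,132,31,18))
cv2.imwrite("pics/side2.png",cv2.resize(im[120:380,130:390,::-1],None,fx=2.3,fy=2.3,interpolation=cv2.INTER_CUBIC))
E
```

```text
[[0.3502, 0.2881], [0.3656, 0.3873], [0.588, 0.347], [0.5738, 0.2449]] ctr [0.4694 0.3168] sides [0.1004 0.2261 0.1031 0.2278]
scene1 [139.06386293 155.20404984] (array([ 0.49902509, -0.30462026,  0.03641236]), np.float64(1.0))
side1 [299.81793478 140.19293478] (array([ 0.50071599, -0.30764114,  0.03903018]), np.float64(0.48863636363636365))
```

View pics/side2.png

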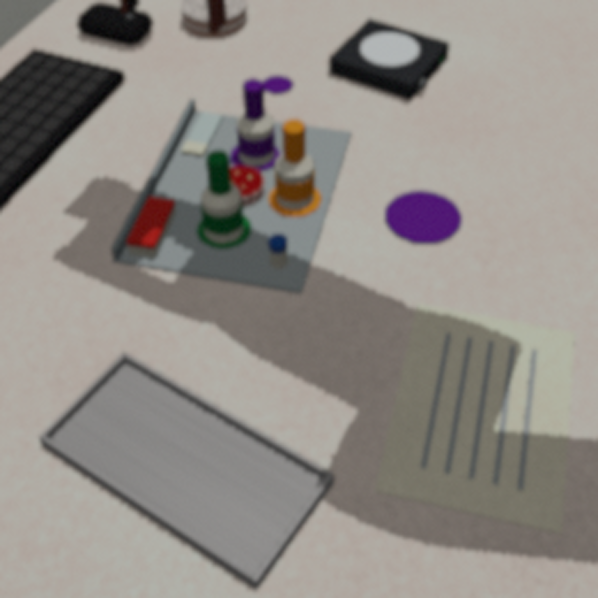

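```bash
python3 - <<'E'
from h import *
im,T,K=load("side1")
P=plane(np.array([(331,477),(256,584),(43,437),(124,357)])/2.3+[130,120],T,K,.015)
print(P.round(4).tolist(),P.mean(0),np.linalg.norm(np.roll(P,-1,0)-P,axis=1))
# rigid fit of layout in mat frame
c=np.array([[.5715,-.0123],[.5821,-.0743],[.5108,-.024],[.562,.0500]]); m=np.array([[0,0],[0,-.062],[-.062,0],[0,.062]])
a=m-m.mean(0);b=c-c.mean(0);th=np.arctan2((a[:,0]*b[:,1]-a[:,1]*b[:,0]).sum(),(a*b).sum()); Rm=np.array([[np.cos(th),-np.sin(th)],[np.sin(th),np.cos(th)]])
t=c.mean(0)-Rm@m.mean(0); f=m@Rm.T+t; print(np.degrees(th),f.round(4).tolist(),((f-c)*1000).round(1).tolist())
# plan yaw: jaw axis along mat forward
q=R.from_euler('z',th)*R.from_quat([1,0,0,0]); x=q.as_quat(); Q=[x[3],x[0],x[1],x[2]]; print(Q)
for p in [(.582,-.074,.2),(.511,-.023,.2),(.562,.05,.2),(.469,.317,.2),(.469,.317,.06),(.40,.33,.06),(.53,.305,.06),(.499,-.3046,.03),(.5715,-.0123,.009)]: print(p,np.round(inverse_kinematics(p,Q),2))
E
```

```text
[[0.3421, 0.2851], [0.3602, 0.3904], [0.582, 0.3452], [0.5625, 0.2444]] [0.46169761 0.3162875 ] [0.10686817 0.22628931 0.10263868 0.22415679]
9.658848335735858 [[0.5719, -0.0125], [0.5823, -0.0737], [0.5108, -0.023], [0.5615, 0.0486]] [[0.4, -0.2], [0.2, 0.6], [-0.0, 1.0], [-0.5, -1.4]]
[np.float64(0.0), np.float64(0.9964497552077385), np.float64(0.08418957979725299), np.float64(0.0)]
(0.582, -0.074, 0.2) [-0.15  0.39  1.73 -0.    1.01 -0.32]
(0.511, -0.023, 0.2) [-0.07  0.29  1.9  -0.    0.96 -0.24]
(0.562, 0.05, 0.2) [ 0.07  0.36  1.78 -0.    0.99 -0.1 ]
(0.469, 0.317, 0.2) [ 0.57  0.37  1.78 -0.    1.    0.4 ]
(0.469, 0.317, 0.06) [ 0.57  0.57  1.85 -0.    0.72  0.4 ]
(0.4, 0.33, 0.06) [ 0.67  0.52  1.96 -0.    0.66  0.5 ]
(0.53, 0.305, 0.06) [ 0.5   0.62  1.75 -0.    0.77  0.33]
(0.499, -0.3046, 0.03) [-0.57  0.64  1.81 -0.    0.69 -0.74]
(0.5715, -0.0123, 0.009) [-0.04  0.66  1.84 -0.    0.63 -0.21]
```

Everything agrees: layout residuals are at most 1.4 mm, the tray sides come out within 10 mm of 110×230, and the pad radius is 36.4 mm against 36 mm. I'll move the first bottle (amber).

```bash
cat >> h.py <<'E'
Q=[0.0,0.99644976,0.08418958,0.0]
HOME=dict(violet=(.5823,-.0737),amber=(.5108,-.0230),green=(.5618,.0490)); DISH=(.5719,-.0125); PAD=(.499,-.3046)
tc=np.array([.4655,.3165]); tx=np.array([.983,-.186])
SLOT=dict(amber=tuple(tc-.065*tx),green=tuple(tc),violet=tuple(tc+.065*tx))
G=.057; ZT=.195
def go(p,z,v=.3): return movel([p[0],p[1],z],frame=Q,v=v)
def pick(p,foot,op=.6):
    command_gripper(op); move_pose([p[0],p[1],.17],Q); go(p,foot+G,.15); command_gripper(0.0)
    print("grip",round(get_grip_width()*88,1),"mm",get_tcp_pos().round(4))
    go(p,ZT,.2)
    print("held",round(get_grip_width()*88,1),"t",round(get_time(),1))
def place(p,foot,op=.6):
    move_pose([p[0],p[1],ZT],Q); go(p,foot+G+.015,.2); hit=movel([p[0],p[1],foot+G-.001],frame=Q,v=.04,until_force=2)
    print("place",hit,get_tcp_pos().round(4),get_ft_force().round(1)); command_gripper(op); go(p,ZT,.2); print("t",round(get_time(),1))
E
python3 - <<'E'
from h import *
print(get_time())
pick(HOME["amber"],.0055)
place(SLOT["amber"],.004)
shot("scene","scene3");shot("side","side3"); shot("wrist","wrist3")
a=[load(n)[0][:,:,::-1] for n in("scene3","wrist3")]
cv2.imwrite("pics/m3.png",cv2.resize(np.hstack(a),(800,300)))
E
```

```text
0.3
grip 23.5 mm [ 0.5109 -0.023   0.0627]
held 23.7 t 3.8
place True [0.4018 0.3288 0.0608] [ 0.8 -0.4  2.6]
t 7.8
```

View pics/m3.png

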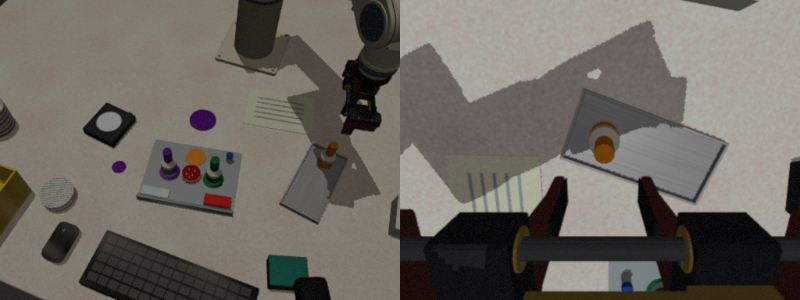

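Amber stands upright in the tray's near end (wrist px about (385,185) at full size). Next: green and violet, then a look at the bared marks and the dish.

```bash
python3 - <<'E'
from h import *
for c in("green","violet"):
    pick(HOME[c],.0055); place(SLOT[c],.004)
shot("scene","scene4");shot("side","side4")
move_pose([DISH[0]-.01,DISH[1]+.02,.24],Q); wait(.2); shot("wrist","wrist4")
for n in("scene4","side4","wrist4"):
    im,T,K=load(n)
    for c in HOME: print(n,c,fitblob(im,T,K,c,HOME[c],.0055,.029,True))
    print(n,"dish",fitblob(im,T,K,"red",DISH,.019,.025,True))
a=[load(n)[0][:,:,::-1] for n in("scene4","wrist4")]
cv2.imwrite("pics/m4.png",cv2.resize(np.hstack(a),(800,300)))
print(get_time())
E
```

```text
grip 23.5 mm [0.5618 0.0489 0.0626]
held 23.6 t 11.7
place True [0.4657 0.3167 0.0608] [ 1.  -0.7  2. ]
t 15.4
grip 23.7 mm [ 0.5823 -0.0737  0.0626]
held 23.5 t 19.4
place True [0.5297 0.3046 0.0608] [ 0.5 -0.5  1.8]
t 23.4
scene4 violet (array([ 0.58113255, -0.07210999,  0.02678022]), np.float64(0.9846153846153847))
scene4 amber (array([ 0.50892348, -0.02216017,  0.02796377]), np.float64(0.9848484848484849))
scene4 green (array([0.55924614, 0.04986545, 0.027009  ]), np.float64(0.9850746268656716))
scene4 dish (array([ 0.57048931, -0.01142259,  0.02496422]), np.float64(0.9672131147540983))
side4 violet (array([ 0.58071226, -0.07255186,  0.02484087]), np.float64(0.6521739130434783))
side4 amber (array([ 0.50977683, -0.02291408,  0.0266681 ]), np.float64(0.9230769230769231))
side4 green (array([0.55975524, 0.04871162, 0.02500224]), np.float64(0.9411764705882353))
side4 dish (array([ 0.56953515, -0.0107613 ,  0.02295636]), np.float64(0.8043478260869565))
wrist4 violet (array([ 0.58233123, -0.07304185,  0.0276517 ]), np.float64(1.0))
wrist4 amber (array([ 0.51048783, -0.02276724,  0.02807327]), np.float64(1.0))
wrist4 green (array([0.56076851, 0.04904834, 0.02781161]), np.float64(1.0))
wrist4 dish (array([ 0.57142935, -0.01235138,  0.02490741]), np.float64(1.0))
24.9417
```

View pics/m4.png

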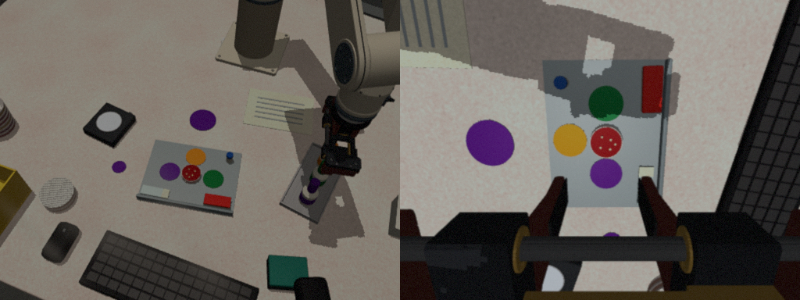

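All the marks are bared and fall within 1–2 mm of my home points. Before touching the dish I'll check the tray.

```bash
python3 - <<'E'
from h import *
a=shot("scene","scene5")[0][170:300,340:470,::-1]; b=shot("side","side5")[0][220:370,130:290,::-1]
cv2.imwrite("pics/m5.png",np.hstack([cv2.resize(a,(400,400)),cv2.resize(b,(400,400))]))
E
```

```text
(no output)
```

View pics/m5.png

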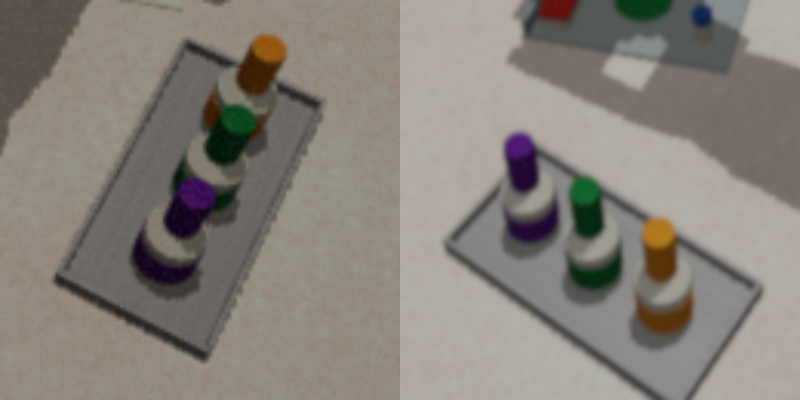

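All three stand upright in the tray: violet, green and amber in a row, with gaps to the walls. Now the dish.

```bash
python3 - <<'E'
from h import *
D=(.5716,-.0123)
command_gripper(1.0)
go(D,.05,.2); print(go(D,.010,.08) , movel([*D,.009],frame=Q,v=.03,until_force=4), get_tcp_pos())
command_gripper(0.0); print("grip",get_grip_width()*88,get_ft_force().round(1)); go(D,.13,.15); print("held",get_grip_width()*88)
a=shot("side","side6")[0][100:260,160:340,::-1]; b=shot("wrist","wrist6")[0][:,:,::-1]
cv2.imwrite("pics/m6.png",np.hstack([cv2.resize(a,(400,400)),cv2.resize(b,(400,400))])); print(get_time())
E
```

```text
False False [ 0.57187145 -0.0123237   0.00933518]
grip 54.6474901074629 [-0.6 -0.2  0.7]
held 54.56801163459146
29.45
```

View pics/m6.png

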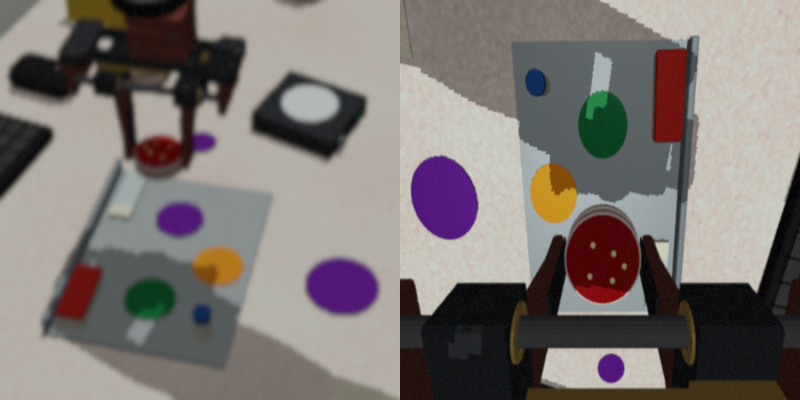

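```bash
python3 - <<'E'
from h import *
P=(.5003,-.3056)
move_pose([*P,.13],Q); go(P,.045,.15); print(movel([*P,.0325],frame=Q,v=.04,until_force=2),get_tcp_pos(),get_ft_force().round(1))
command_gripper(1.0); go(P,.08,.15); wait(.1)
# look: camera to the side
move_pose([P[0],P[1]+.03,.22],Q); wait(.3); im,T,K=shot("wrist","wrist7"); s=shot("scene","scene7")
print("dish",fitblob(im,T,K,"red",P,.043,.025,True), fitblob(*s,"red",P,.043,.025,True))
for n,(im,T,K),th in(("w",(im,T,K),110),("s",s,90)):
    # pad: white+red inside the dark box -> outer contour
    u=proj([*P,.028],T,K)[0]; m=(im.max(2)>th).astype(np.uint8); m[np.hypot(*(np.indices(m.shape)[::-1]-u[:,None,None]))>(55 if n=="w" else 30)]=0
    print(u)
    nn,l,st,ce=cv2.connectedComponentsWithStats(m)
    k=[c for c in cv2.findContours(m,0,cv2.CHAIN_APPROX_NONE)[0]]
    k=min((c for c in k if len(c)>40),key=lambda c:abs(np.hypot(*(c.reshape(-1,2).mean(0)-u))),default=None)
    print(n,circ(plane(k.reshape(-1,2),T,K,.028),.036,P,True), len(k))
print(get_time())
E
```

```text
True [ 0.5001992  -0.30553153  0.03229386] [-0.5 -0.3  0.6]
dish (array([ 0.50069406, -0.3054626 ,  0.02512503]), np.float64(1.0)) (array([ 0.49952936, -0.30438371,  0.02537755]), np.float64(0.7368421052631579))
[255.37839497 194.71048566]
w (array([ 0.50120841, -0.30555838,  0.03688503]), np.float64(1.0)) 170
[138.52141589 155.2443216 ]
s (array([ 0.49918843, -0.30443488,  0.03580769]), np.float64(0.5309734513274337)) 113
33.975
```

View pics/wrist7.png

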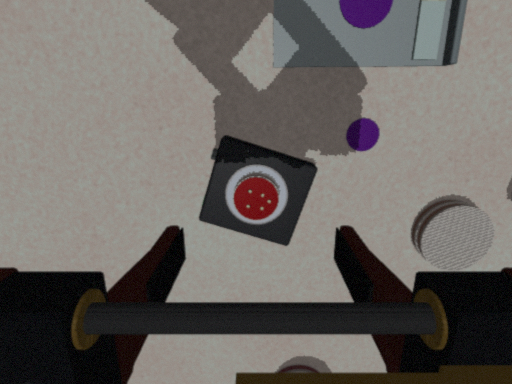

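The dish lies flat at px (256,197), within 1 mm of the pad centre. Now the bottles go home.

```bash
sed -i 's/^HOME=.*; DISH/HOME=dict(violet=(.5822,-.0735),amber=(.5106,-.0229),green=(.5612,.0490)); DISH/' h.py
python3 - <<'E'
from h import *
for c in("green","violet","amber"):
    pick(SLOT[c],.004); place(HOME[c],.0055)
move_pose([.53,.03,.26],Q); wait(.5)
s=[shot(n,n+"8") for n in("wrist","scene","side")]
cv2.imwrite("pics/m8.png",np.hstack([cv2.resize(s[0][0][:,:,::-1],(400,300)),cv2.resize(s[1][0][:,:,::-1],(400,300))]))
cv2.imwrite("pics/m8b.png",np.hstack([cv2.resize(s[1][0][130:290,160:330,::-1],(400,400)),cv2.resize(s[2][0][130:260,160:330,::-1],(400,400))]))
print(get_time())
E
```

```text
grip 23.7 mm [0.4657 0.3167 0.0614]
held 23.4 t 39.1
place True [0.5617 0.049  0.0625] [ 0.7 -0.3  2.9]
t 42.8
grip 23.6 mm [0.5296 0.3046 0.0614]
held 23.5 t 46.3
place True [ 0.5827 -0.0736  0.0625] [ 0.5 -0.6  4.2]
t 50.3
grip 23.8 mm [0.4018 0.3288 0.0614]
held 23.2 t 54.4
place True [ 0.5112 -0.0229  0.0624] [1.1 0.2 2.5]
t 58.4
59.4833
```

View pics/m8.png

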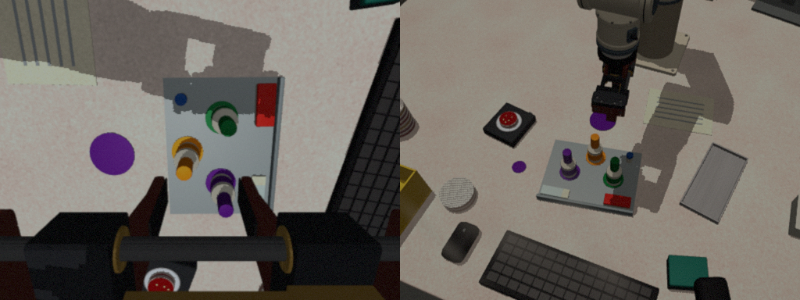

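View pics/m8b.png

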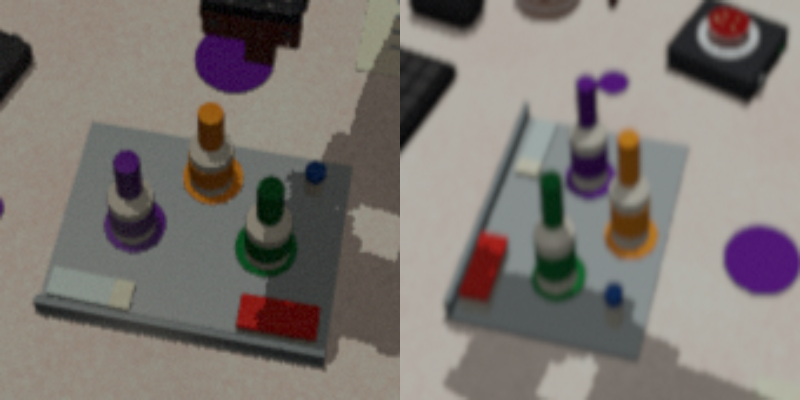

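All three stand upright on their own marks and the tray is empty. One numeric check of the cap tops against the marks before I hand in.

```bash
python3 - <<'E'
from h import *
im,T,K=load("wrist8")
M=dict(violet=(.5823,-.0733),amber=(.5106,-.0229),green=(.561,.0490))
hsv=cv2.cvtColor(im,cv2.COLOR_RGB2HSV)
for c in M:
    u=proj([*M[c],.1055],T,K)[0]; m=mask(im,c,110,30)
    m[np.hypot(*(np.indices(m.shape)[::-1]-u[:,None,None]))>16]=0
    v=hsv[...,2]; t,_=cv2.threshold(v[m>0].reshape(1,-1),0,255,cv2.THRESH_OTSU); m2=cv2.morphologyEx((m&(v>t)).astype(np.uint8),cv2.MORPH_OPEN,np.ones((3,3)))
    n,l,st,ce=cv2.connectedComponentsWithStats(m2); i=1+np.argmax(st[1:,4]); k=max(cv2.findContours((l==i).astype(np.uint8),0,cv2.CHAIN_APPROX_NONE)[0],key=len).reshape(-1,2)
    f=circ(plane(k,T,K,.1055),.012,M[c],True); print(c,u.round(1),f,((f[0][:2]-M[c])*1000).round(1))
cv2.imwrite("pics/c9.png",cv2.resize(im[90:290,190:370,::-1],None,fx=3,fy=3,interpolation=cv2.INTER_CUBIC))
E
```

```text
violet [288.1 269. ] (array([ 0.583028  , -0.07377263,  0.01042627]), np.float64(1.0)) [ 0.7 -0.5]
amber [233.9 220.2] (array([ 0.51205751, -0.0241156 ,  0.01075006]), np.float64(1.0)) [ 1.5 -1.2]Traceback (most recent call last):
  File "<stdin>", line 9, in <module>
    return _wrapfunc(a, 'argmax', axis=axis, out=out, **kwds)
    return bound(*args, **kwds)
ValueError: attempt to get argmax of an empty sequence
```

```bash
python3 - <<'E'
from h import *
im,T,K=load("wrist8")
print(proj([.561,.049,.1055],T,K))
c=cv2.convertScaleAbs(im[110:190,250:330,::-1],alpha=2)
cv2.imwrite("pics/c9.png",cv2.resize(c,(560,560),interpolation=cv2.INTER_CUBIC))
E
```

```text
[[290.78595931 165.21874803]]
```

View pics/c9.png

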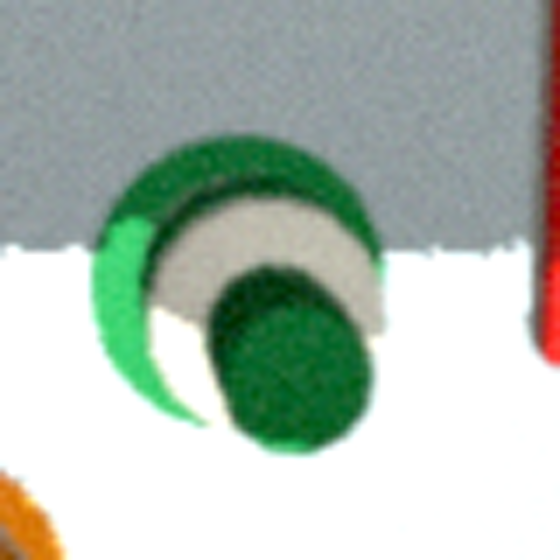

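Green's cap-top centre is at wrist px (292,163), against (290.8,165.2) expected for a bottle on its mark's middle: about 2.5 mm off by eye. The initial green cap ray was off the same way, so part of this may be calibration. It's close enough to the middle, so I'm handing in.

```bash
python3 - <<'E'
from h import *
print(get_time(),get_ft_force().round(1),abs(get_qvel()).max()); job_done()
E
```

```text
59.4833 [ 0.4 -0.3 -0.1] 0.0020060395326860292
the job is handed in; nothing more can be done
```

I stood the three bottles in the steel tray and checked that all three were upright. Then I set the dish on the light box pad and put each bottle back on the mark of its own colour. The job was handed in at 59.5 s with the gripper clear of everything.

- **Dish:** it lies flat, within about 1 mm of the pad's centre.
- **Violet and amber bottles:** upright and about 1 mm and 2 mm from the centres of their marks.
- **Green bottle:** upright and about 2.5 mm off its mark's centre. The automatic fit failed here because the cap was in shadow, so I read this one by eye from an enlarged picture. It is near the calibration accuracy, so I left it.
- **Violet mark:** of the three violet discs (radii about 40, 29 and 18 mm), I used the 29 mm one on the mat, which is the middle-sized one.
- **Forces:** every placing touched down gently; the tool force read at most 4.2 N then.

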